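# Lean the cutting board on the drying ledge

### The job

Take the taller of the two wooden cutting boards out of the rack and put it to dry on the stone ledge: stand it in the channel, leaning back against the stone upstand, with its foot up against the wooden strip, lengthwise along the upstand and not overhanging its ends. Let go of it there, and leave the shorter board standing in its place in the rack.

Things in the scene. Friction and masses are not known exactly. Their poses are not given: they have to be found in the camera images.
- tall_board_mid (a point): Centre of the taller cutting board: plain pale wood, 150 mm wide (x axis), 15 mm thick (y), 200 mm tall (z, up at the start), 0.2 kg, both faces alike. It stands upright in one of the two slots of a dark wooden rack, its lower edge 15 mm above the work surface. The slot's ribs reach 35 mm above that edge, with 1.5 mm play each side: lift straight up out of it. Top edge free to pinch.
- tall_foot (a point): Middle of the lower edge of the taller board, 100 mm below its centre along its z; same axes.
- channel (a point): Middle of the channel floor (5 mm above the work surface) of the fixed ledge: dark stone upstand and wooden strip, 300 mm long (x). y points from upstand to strip, z up. Upstand: face at y -30 mm, 30 thick, top 100 above this floor. Strip: inner face at y +30, 15 thick, 20 high. Foot against the strip and back on the upstand's top edge, the board leans about 25 degrees, top towards -y.
- short_board_mid (a point): Centre of the shorter cutting board, the bystander: the same wood, 150 mm wide (x), 15 mm thick (y), only 110 mm tall (z), its top 125 mm above the work surface. It stands in the rack's other slot, 80 mm from the tall board centre to centre, parallel to it.
There are look-alikes about, which are no part of the job. Leave any pink or turquoise look-alike of the part that bears tall_board_mid alone.

How it is judged:
By the outcome, as a careful person would: the job done as asked, in the order asked, and still so for the second after the job is handed in, with the robot touching nothing.
It also fails if it takes over 42 s, if anything falls off the work surface, if the arm or the gripper's body presses on something with over 40 N, if the wrist force passes 120 N, or if a joint passes its speed limit or range.

### The arm

A 6-joint arm with a two-finger parallel gripper is mounted at the origin on the work surface. World frame = base frame: x ahead of the robot, y to its left, z up, the work surface at z = 0. Lengths are in m, angles in rad, forces in N, time in s.
With the tool pointing down it reaches from about 0.275 to 0.775 m from the base axis. Payload 14.6 kg.
Tool frame: the origin (TCP) lies at the very end of the fingers, on their centre line; the grasp point (between the pads) lies 19 mm behind it; z points along the fingers, y is the direction in which the jaws open and shut (so a half turn about z gives the same grasp; the last joint's range is limited). The gripper opens to 85 mm and grips with 20 to 120 N. Pads are 22 mm wide; open, the fingers measure 114 mm over their backs; the gripper's body (76 mm by 85 mm) begins 54 mm behind the grasp point. The pads swing forward as they close: fully open they stand 13 mm farther back than shut.
Start: joints at [1.134, 0.263, -0.048, 1.259, 0, 1.415], TCP at [0.146, 0.504, 0.231] pointing down, gripper open.
Joint ranges: [-2.65, 2.65], [-0.89, 1.7], [-1.18, 1.37], [-2.13, 2.11], [-1.35, 1.29], [-3.14, 3.14]. Speed limits (rad/s): [1.89, 1.89, 2.57, 2.79, 3.14, 3.14].

### API

Orientations are given as a unit quaternion [x, y, z, w].
In Python, from workcell import arm, cams gives the robot as it stands.
- The arm moves only by the tool play_rows, never from a script. Its argument "deltas" is a list of rows, each a list of 2 entries, a list of its own where there are three numbers: the shift along the world's x, y, z in m, then the turn about the world's z in rad. In form: [[[x, y, z], roll], ...]. A call has 1 to 12 rows; each row shifts and turns the pose as measured when the row begins; what a row does not reach is not made up. A row lasts 1/12 s, in which the tool goes at most 41.7 mm and 7.16 degrees, less where a joint would pass 70% of its speed; a pose out of reach is approached as far as the arm can. A call with a gripper value outside its range is refused whole. "hand" is the opening in per cent of the stroke, from 0 (shut) to 100 (fully open), set as the call begins (left out, the last holds). The fingers move at their own pace and stop on an object; "newtons" is the grip in N (left out, the last holds). Time passes only in rows, so rows that do not move let the fingers close. It gives the time, the measured TCP pose, the force and the opening at its end, in the units of the state.
- arm.sense(): the state, without advancing time (a new reading comes with each control period).
- cams.grab_frame(name): name is "scene" or "side" or "wrist"; returns (picture, depth): 420x560x3 uint8, red, green, blue; 420x560 float32, m along the optical axis (not along the pixel's ray), 0 where there is no reading.
- cams.camera_model(name): a dict with "fov_y" (degrees; the focal length in pixels is half the picture's height over the tangent of half this angle, whatever the lens; pixels are square), "cx", "cy" (the principal point, pixels), "dist" ([k1, k2, p1, p2, k3] as OpenCV has them; the pictures are not rectified), "R" (3x3) and "t" (3): a world point X has camera coordinates R X + t. Camera axes: x right, y down, z forward; pixel columns grow to the right and rows downward; lengths in m; the calibration is good to about 2 mm. A picture is of the moment at which its call begins: read the wrist's pose just before it. camera_model takes no time and is no camera call; for the wrist camera it gives the pose at the moment of the call.
- arm.sign_off(): hands the job in, once; it reports no verdict.
Trained networks look in the newest picture that a camera, given by its name, has taken for a name from the list of things; names that differ only in an ending like _2 or _b are one class to them, and where a whole thing is asked for, a point or a joint stands for the part that bears it (a point fixed in the world has none). Each returns a list of dicts, best first, with "p" (0 to 1); they miss things now and then, are a little off and sometimes report something else, mostly with a low value. They report only what shows in the picture. A call takes as long as a camera call. They do not tell look-alikes from the thing itself.
- cams.recognise(name, camera): "extent" ([left, top, right, bottom] in pixels, round what is visible of it).
- cams.mark_of(name, camera): "position" ([row, column] in pixels: a listed point, or the origin of a listed thing).
The state is a dict: "clock": time; "joint_positions": joint angles; "dq": joint speeds; "effort": joint torques, N m; "position": TCP position; "tcp_rot": TCP orientation; "force": force on the tool from outside, world axes, zero at the start; "torque": the same for the moment, N m; "grip_width": finger opening in m.
Only numpy, scipy, OpenCV 4.12 (cv2) and the standard library are available. Lean on these libraries where they do the work, as an engineer would, in place of code of your own. Each camera call takes 0.05 s, during which the arm holds its last target. There are 200 camera calls.

## Working session

There is one attempt and no reset: what is moved stays moved. The work goes in short steps, Python scripts to look and compute and a tool call to move; the robot and the scene stay as the last step left them, time stands still between calls to the robot, and variables do not carry over. Pictures are saved under pics/ and viewed, about 8 in all and at most 12, crops included, and the job is handed in when it is done.

Besides the shell and the picture viewer there is one more tool, called after "Emit:" as name(argument=value, ...) on one line, values as JSON. play_rows: Moves the arm, as the interface text tells. Its arguments: {"type":"object","properties":{"deltas":{"type":"array"},"hand":{"type":"number"},"newtons":{"type":"number"}},"required":["deltas"]}

```bash
mkdir -p pics; cat > h.py <<'E'
import numpy as np, cv2
from workcell import arm, cams
def K(m,h=420):
    f=h/2/np.tan(np.radians(m["fov_y"])/2); return np.array([[f,0,m["cx"]],[0,f,m["cy"]],[0,0,1.]])
def world(m,uv,d):
    uv=np.array(uv,float).reshape(-1,1,2)
    n=cv2.undistortPoints(uv,K(m),np.array(m["dist"],float))[:,0]
    d=np.array(d,float).reshape(-1,1)
    c=np.hstack([n,np.ones((len(n),1))])*d
    return (c-np.array(m["t"]))@np.array(m["R"])
def cloud(name):
    m=cams.camera_model(name); im,d=cams.grab_frame(name)
    v,u=np.mgrid[:420,:560]
    P=world(m,np.stack([u,v],-1).reshape(-1,2),d.reshape(-1)).reshape(420,560,3)
    P[d==0]=np.nan
    return im,d,P,m
def proj(m,X):
    return cv2.projectPoints(np.array(X,float).reshape(-1,3),cv2.Rodrigues(np.array(m["R"],float))[0],np.array(m["t"],float),K(m),np.array(m["dist"],float))[0][:,0]
E
python3 - <<'E'
from h import *
for c in ["scene","side"]:
    im,d,P,m=cloud(c); cv2.imwrite(f"pics/{c}0.png",im[...,::-1]); np.savez(f"{c}0.npz",im=im,P=P)
    for n in ["tall_board_mid","tall_foot","channel","short_board_mid"]:
        for r in cams.mark_of(n,c)[:3]:
            i,j=np.round(r["position"]).astype(int); print(c,n,round(r["p"],2),i,j,P[i,j].round(3) if 0<=i<420 and 0<=j<560 else '')
a=cv2.imread("pics/scene0.png");b=cv2.imread("pics/side0.png")
cv2.imwrite("pics/both.png",cv2.resize(np.hstack([a,b]),(800,300)))
E
```

```text
scene tall_board_mid 0.89 173 245 [ 0.371 -0.119  0.117]
scene tall_board_mid 0.82 335 146 [ 0.701 -0.456  0.124]
scene tall_board_mid 0.68 258 136 [ 0.52  -0.44   0.133]
scene tall_foot 0.98 273 152 [ 0.523 -0.433  0.03 ]
scene tall_foot 0.73 214 172 [ 0.418 -0.336  0.107]
scene tall_foot 0.63 343 157 [ 0.699 -0.458  0.027]
scene channel 0.59 187 368 [0.525 0.18  0.1  ]
scene short_board_mid 0.92 262 210 [ 0.589 -0.28   0.125]
side tall_board_mid 0.95 313 342 [ 0.478 -0.497  0.15 ]
side tall_board_mid 0.91 292 237 [ 0.343 -0.349  0.109]
side tall_board_mid 0.8 298 439 [ 0.673 -0.484  0.114]
side tall_foot 0.92 351 338 [ 0.473 -0.504  0.074]
side tall_foot 0.85 334 429 [ 0.672 -0.482  0.024]
side tall_foot 0.63 330 239 [ 0.341 -0.349  0.014]
side short_board_mid 0.87 262 334 [ 0.559 -0.29   0.082]
```

View pics/scene0.png

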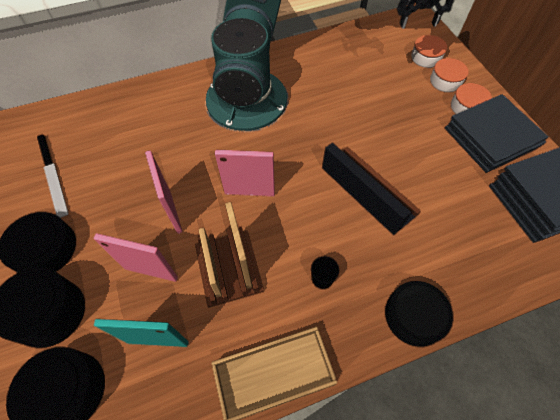

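View pics/side0.png

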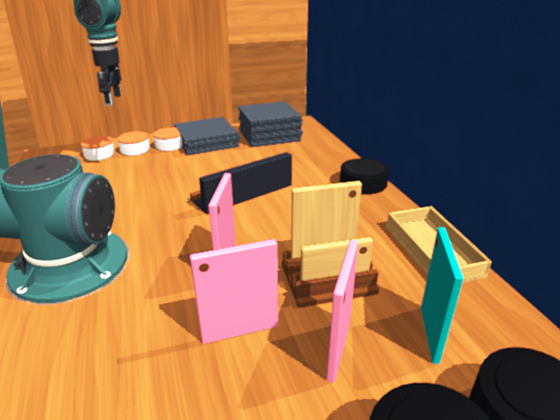

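The tall board is the pale wood one in the dark rack: about (237,245) in scene and (326,215) in side. The pink and turquoise boards are look-alikes, and the short board is next to it at (210,265) in scene. The upstand is at about (370,190) in scene, so I'll fit the geometry from the depth.

```bash
python3 - <<'E'
from h import *
Ps=[];Cs=[]
for c in ["scene","side"]:
    z=np.load(c+"0.npz");P=z["P"].reshape(-1,3);im=z["im"].reshape(-1,3).astype(int);ok=np.isfinite(P).all(1)
    P=P[ok];im=im[ok]
    # tall board: pale, z high
    for nm,box,zr in [("tall",(0.4,0.7,-0.32,-0.05),(0.135,0.26)),("talltop",(0.4,0.7,-0.32,-0.05),(0.205,0.26)),("short",(0.4,0.75,-0.34,-0.05),(0.06,0.13)),("ledge",(0.3,0.75,0,0.4),(0.04,0.09)),("ledgetop",(0.3,0.75,0,0.4),(0.095,0.125)),("strip",(0.3,0.75,-.05,0.4),(0.012,0.035))]:
        s=(P[:,0]>box[0])&(P[:,0]<box[1])&(P[:,1]>box[2])&(P[:,1]<box[3])&(P[:,2]>zr[0])&(P[:,2]<zr[1])
        pink=(im[:,0]-im[:,1]>60)&(im[:,2]-im[:,1]>20)
        s&=~pink
        Q=P[s]
        if len(Q)<10: print(c,nm,len(Q));continue
        r=cv2.minAreaRect(Q[:,:2].astype(np.float32))
        print(c,nm,len(Q),Q.min(0).round(3),Q.max(0).round(3),"rect",np.round(r[0],3),np.round(r[1],3),round(r[2],1),im[s].mean(0).round())
# top-down map of the ledge area, height-coloured & rgb
S=1000;img=np.zeros((500,800,3),np.uint8)
for c in ["scene","side"]:
    z=np.load(c+"0.npz");P=z["P"].reshape(-1,3);im=z["im"].reshape(-1,3);ok=np.isfinite(P).all(1);P=P[ok];im=im[ok]
    o=np.argsort(P[:,2]);P=P[o];im=im[o]
    x=((P[:,0]-0.3)*S).astype(int);y=((0.4-P[:,1])*S).astype(int)
    k=(x>=0)&(x<400)&(y>=0)&(y<500)&(P[:,2]>-.02)&(P[:,2]<.3)
    off=0 if c=="scene" else 400
    h=np.clip(P[:,2]/.12*255,0,255).astype(np.uint8)
    col=cv2.applyColorMap(h.reshape(-1,1),cv2.COLORMAP_JET)[:,0]
    for a in range(3):
        for b in range(3):
            img[np.clip(y[k]+a-1,0,499),np.clip(x[k]+b-1,0,399)+off]=col[k]
cv2.imwrite("pics/map.png",img)
a=cv2.imread("pics/scene0.png")[130:250,290:440];b=cv2.imread("pics/side0.png")[140:320,180:390]
cv2.imwrite("pics/crop.png",np.hstack([cv2.resize(a,(400,320)),cv2.resize(b,(373,320))]))
E
```

```text
scene tall 510 [ 0.4   -0.217  0.136] [ 0.649 -0.05   0.219] rect [ 0.507 -0.161] [0.079 0.297] 58.2 [182. 139.  92.]
scene talltop 407 [ 0.498 -0.216  0.205] [ 0.648 -0.19   0.219] rect [ 0.573 -0.203] [0.015 0.15 ] 85.1 [198. 155. 100.]
scene short 674 [ 0.4  -0.34  0.06] [ 0.707 -0.05   0.13 ] rect [ 0.554 -0.195] [0.307 0.289] 0.1 [145. 108.  73.]
scene ledge 1096 [0.357 0.    0.04 ] [0.716 0.247 0.09 ] rect [0.546 0.069] [0.303 0.257] 23.1 [15. 15. 17.]
scene ledgetop 1191 [0.351 0.126 0.095] [0.643 0.247 0.11 ] rect [0.497 0.185] [0.301 0.034] 18.3 [28. 28. 31.]
scene strip 1198 [ 0.328 -0.05   0.012] [0.72  0.316 0.035] rect [0.518 0.092] [0.321 0.379] 17.5 [53. 32. 23.]
side tall 2446 [ 0.496 -0.219  0.135] [ 0.647 -0.19   0.216] rect [ 0.572 -0.205] [0.019 0.151] 85.5 [236. 193. 109.]
side talltop 475 [ 0.496 -0.219  0.205] [ 0.646 -0.19   0.216] rect [ 0.572 -0.205] [0.019 0.15 ] 84.7 [248. 222. 133.]
side short 3157 [ 0.4   -0.299  0.06 ] [ 0.647 -0.05   0.13 ] rect [ 0.5   -0.204] [0.147 0.335] 56.6 [233. 189. 107.]
side ledge 1165 [0.352 0.119 0.04 ] [0.643 0.223 0.09 ] rect [0.501 0.17 ] [0.301 0.036] 13.7 [42. 42. 48.]
side ledgetop 673 [0.351 0.123 0.095] [0.642 0.242 0.107] rect [0.496 0.184] [0.299 0.036] 18.4 [72. 61. 64.]
side strip 515 [0.327 0.121 0.012] [0.644 0.232 0.035] rect [0.486 0.218] [0.304 0.108] 18.1 [56. 47. 47.]
```

View pics/map.png

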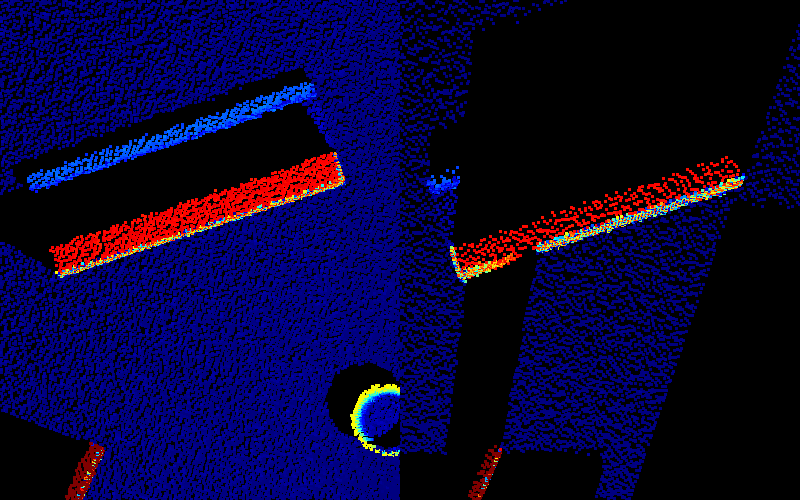

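View pics/crop.png

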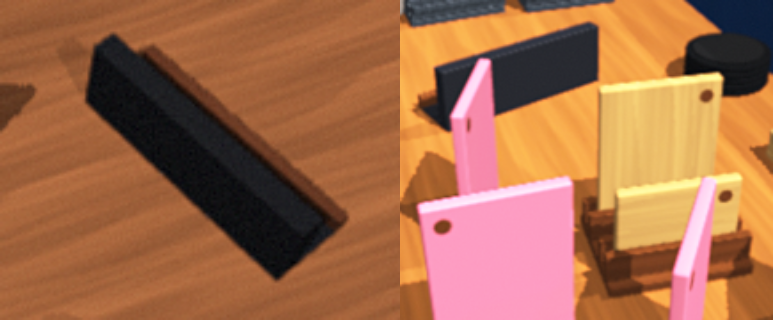

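The map shows the upstand along about 18°, centre (0.497,0.185). The strip lies on its +y side, at (0.33,0.215)–(0.615,0.31) m, matching the stated sizes. The crop confirms the tall pale board standing behind the short one in the rack.

```bash
python3 - <<'E'
from h import *
from scipy.spatial.transform import Rotation as R
s=arm.sense();print(s["clock"],s["position"],s["grip_width"]);M=R.from_quat(s["tcp_rot"]).as_matrix();print(M.round(3))
print("yaw of jaw axis",np.degrees(np.arctan2(M[1,1],M[0,1])),np.degrees(s["joint_positions"]))
for c in ["scene","side"]:
    P=np.load(c+"0.npz")["P"].reshape(-1,3);P=P[np.isfinite(P).all(1)]
    for n,b in [("tall",(0.49,0.66,-0.225,-0.18,.2,.23)),("up",(.33,.66,.1,.26,.1,.11))]:
        Q=P[(P[:,0]>b[0])&(P[:,0]<b[1])&(P[:,1]>b[2])&(P[:,1]<b[3])&(P[:,2]>b[4])&(P[:,2]<b[5])]
        w,V=np.linalg.eigh(np.cov(Q[:,:2].T));v=V[:,1];print(c,n,np.degrees(np.arctan(v[1]/v[0])).round(2),Q.mean(0).round(4),np.percentile(Q[:,2],[50,95]).round(3))
E
```

```text
0.5 [0.14601171 0.50426501 0.23124921] 0.08503126703536426
[[-0.961  0.278 -0.   ]
 [ 0.278  0.961 -0.   ]
 [ 0.    -0.    -1.   ]]
yaw of jaw axis 73.85235579101995 [ 6.49535379e+01  1.50763464e+01 -2.76934033e+00  7.21597099e+01
  1.34453238e-04  8.11011822e+01]
scene tall -4.82 [ 0.5792 -0.2032  0.2143] [0.215 0.217]
scene up 18.32 [0.5063 0.1873 0.1051] [0.105 0.108]
side tall -5.1 [ 0.569  -0.208   0.2093] [0.21  0.215]
side up 18.53 [0.488  0.1789 0.1039] [0.104 0.106]
```

Emit:
play_rows(deltas=[[[0.018,-0.03,0.008],0.016],[[0.018,-0.03,0.008],0.016],[[0.018,-0.03,0.008],0.016],[[0.018,-0.03,0.008],0.016],[[0.018,-0.03,0.008],0.016],[[0.018,-0.03,0.008],0.016],[[0.018,-0.03,0.008],0.016],[[0.018,-0.03,0.008],0.016],[[0.018,-0.03,0.008],0.016],[[0.018,-0.03,0.008],0.016],[[0.018,-0.03,0.008],0.016],[[0.018,-0.03,0.008],0.016]], hand=100, newtons=60)

```text
clock: 1.5
position: [0.3634, 0.1311, 0.33]
tcp_rot: [0.035, 0.999, -0.0, 0.001]
force: [0.6, 1.1, -0.4]
grip_width: 0.0853
```

Emit:
play_rows(deltas=[[[0.0175,-0.028,0],0],[[0.0175,-0.028,0],0],[[0.0175,-0.028,0],0],[[0.0175,-0.028,0],0],[[0.0175,-0.028,0],0],[[0.0175,-0.028,0],0],[[0.0175,-0.028,0],0],[[0.0175,-0.028,0],0],[[0.0175,-0.028,0],0],[[0.0175,-0.028,0],0],[[0.0175,-0.028,0],0],[[0,0,0],0]])

```text
clock: 2.5
position: [0.5643, -0.2013, 0.331]
tcp_rot: [0.038, 0.999, -0.0, 0.004]
force: [1.0, -0.5, -0.8]
grip_width: 0.0857
```

```bash
cat > look.py <<'E'
from h import *
from scipy.spatial.transform import Rotation as R
def st():
    s=arm.sense();M=R.from_quat(s["tcp_rot"]).as_matrix();print(round(s["clock"],2),s["position"].round(4) if hasattr(s["position"],'round') else s["position"],"jaw",np.degrees(np.arctan2(M[1,1],M[0,1])).round(2),"F",np.round(s["force"],1),"w",s["grip_width"])
    return s
E
python3 - <<'E'
from look import *
st()
im,d,P,m=cloud("wrist");cv2.imwrite("pics/w1.png",im[...,::-1])
Q=P.reshape(-1,3);Q=Q[np.isfinite(Q).all(1)]
Q=Q[(Q[:,2]>.2)&(Q[:,2]<.23)&(abs(Q[:,1]+.204)<.05)&(abs(Q[:,0]-.57)<.1)]
print(len(Q),Q.mean(0),Q.min(0),Q.max(0),cv2.minAreaRect(Q[:,:2].astype(np.float32)))
E
```

```text
2.5 [ 0.5643 -0.2013  0.331 ] jaw 85.66 F [ 1.  -0.5 -0.8] w 0.08573248195906207
3803 [ 0.56609071 -0.20318855  0.21456686] [ 0.49752546 -0.21695551  0.2107619 ] [ 0.6461396  -0.19015272  0.21688905] ((0.571755588054657, -0.20350413024425507), (0.01481479313224554, 0.14855745434761047), 85.18758392333984)
```

View pics/w1.png

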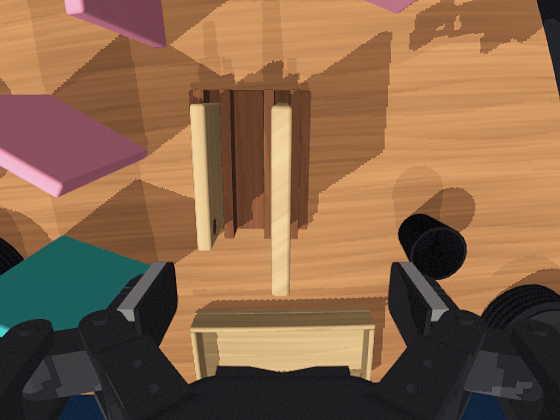

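The wrist view shows the tall board's top edge from (282,105) to (280,295), between the open fingers. The short board is to its left. Its measured centre, (0.572,-0.2035), agrees with the earlier fit, so I'll descend and grip.

Emit:
play_rows(deltas=[[[0.008,-0.002,-0.03],-0.008],[[0,0,-0.04],0],[[0,0,-0.04],0],[[0,0,-0.03],0],[[0,0,-0.011],0],[[0,0,0],0]])

```text
clock: 3.05
position: [0.5696, -0.1981, 0.1764]
tcp_rot: [0.042, 0.999, -0.001, 0.006]
force: [-0.3, -0.4, 0.6]
grip_width: 0.0856
```

Emit:
play_rows(deltas=[[[0,0,0],0],[[0,0,0],0],[[0,0,0],0],[[0,0,0],0],[[0,0,0],0],[[0,0,0],0],[[0,0,0],0],[[0,0,0],0],[[0,0,0],0]], hand=0, newtons=60)

```text
clock: 3.8
position: [0.5707, -0.1989, 0.1827]
tcp_rot: [0.041, 0.999, -0.004, 0.009]
force: [-1.2, -0.9, -3.0]
grip_width: 0.0142
```

Emit:
play_rows(deltas=[[[0,0,0.01],0],[[0,0,0.015],0],[[0,0,0.015],0],[[0,0,0.02],0],[[0,0,0.03],0],[[0,0,0.03],0],[[0,0,0.03],0],[[0,0,0.01],0],[[0,0,0],0]])

```text
clock: 4.55
position: [0.5682, -0.1959, 0.3477]
tcp_rot: [0.041, 0.999, -0.0, 0.007]
force: [0.3, -0.5, -2.8]
grip_width: 0.0143
```

```bash
python3 - <<'E'
from look import *
st()
im,d,P,m=cloud("side");cv2.imwrite("pics/s1.png",im[...,::-1])
E
```

```text
4.55 [ 0.5682 -0.1959  0.3477] jaw 85.29 F [ 0.3 -0.5 -2.8] w 0.01429996405690986
```

View pics/s1.png

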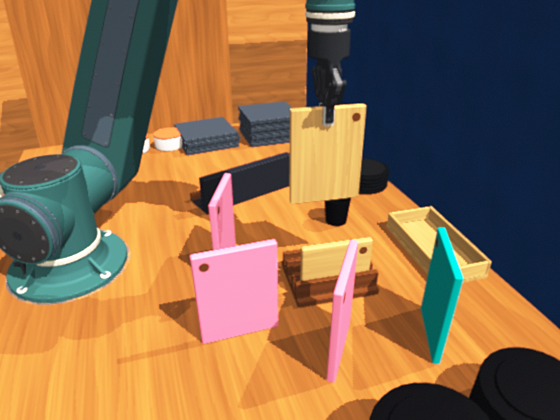

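The side view shows the tall board lifted clear, hanging vertical at (327,155), with the short board still in the rack at (337,260). Next I'll carry it over the channel.

Emit:
play_rows(deltas=[[[-0.005,0.02,0],0.02],[[-0.007,0.034,0],0.034],[[-0.008,0.036,0],0.034],[[-0.008,0.036,0],0.034],[[-0.008,0.036,0],0.034],[[-0.008,0.036,0],0.034],[[-0.008,0.036,0],0.034],[[-0.008,0.036,0],0.034],[[-0.008,0.036,0],0.034],[[-0.008,0.036,0],0.034],[[-0.008,0.036,0],0.034],[[-0.008,0.034,0],0.034]])

```text
clock: 5.6
position: [0.4653, 0.2281, 0.328]
tcp_rot: [-0.159, 0.987, 0.003, -0.004]
force: [0.3, 0.3, -2.7]
grip_width: 0.0141
```

Emit:
play_rows(deltas=[[[0,0.014,0],0.01],[[0,0,0],0],[[0,0,0],0]])

```text
clock: 5.85
position: [0.461, 0.2488, 0.3238]
tcp_rot: [-0.169, 0.986, 0.004, -0.007]
force: [0.3, -0.7, -3.3]
grip_width: 0.0142
```

```bash
cat > meas.py <<'E'
from look import *
import sys
a=np.radians(18.4);C=np.array([.4824,.2272,.005]);X=np.array([np.cos(a),np.sin(a),0]);Y=np.array([-np.sin(a),np.cos(a),0])
def run(tag,cam="scene"):
    s=st();print("tcp in channel",((np.array(s["position"])-C)@np.array([X,Y,[0,0,1]]).T).round(4))
    im,d,P,m=cloud(cam);cv2.imwrite(f"pics/{tag}.png",im[...,::-1])
    ok=np.isfinite(P).all(2);q=np.where(ok[...,None],P,9);L=(q-C)@np.array([X,Y,[0,0,1]]).T
    I=im.astype(int);pale=(I[...,0]>150)&(I[...,1]>110)&(I[...,0]-I[...,2]>40)
    s1=ok&pale&(abs(L[...,0])<.2)&(abs(L[...,1])<.12)&(L[...,2]>.03)
    np.savez(tag,L=L,im=im)
    return im,L,s1,m
E
python3 - <<'E'
from meas import *
im,L,s,m=run("c1")
Q=L[s];print(len(Q),Q.min(0).round(3),Q.max(0).round(3))
for lo in np.arange(0.1,.42,.02):
    q=Q[(Q[:,2]>lo)&(Q[:,2]<lo+.02)]
    if len(q)>20: print(round(lo,2),len(q),"x",np.percentile(q[:,0],[2,98]).round(3),"y",np.percentile(q[:,1],[5,50,95]).round(4),"yaw",np.degrees(np.polyfit(q[:,0],q[:,1],1)[0]).round(1))
U=L[(abs(L[...,0])<.14)&(abs(L[...,2]-.1)<.008)&(L[...,1]<0)&(L[...,1]>-.09)];print("up y",np.percentile(U[:,1],[3,97]).round(4))
S=L[(abs(L[...,0])<.14)&(abs(L[...,2]-.02)<.006)&(L[...,1]<.08)&(L[...,1]>.0)];print("strip",len(S),np.percentile(S[:,1],[3,97]).round(4) if len(S) else '')
E
```

```text
5.85 [0.461  0.2488 0.3238] jaw 109.5 F [ 0.3 -0.7 -3.3] w 0.014173602870648155
tcp in channel [-0.0134  0.0273  0.3188]
208 [-0.082  0.017  0.346] [0.065 0.035 0.356]
0.34 208 x [-0.08   0.063] y [0.0198 0.0253 0.0327] yaw 0.9
up y [-0.0596 -0.0304]
strip 491 [0.0293 0.0459]
```

View pics/c1.png

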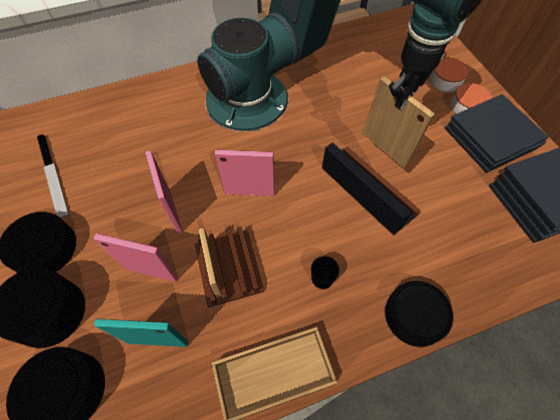

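The scene shows the board above the channel at (395,120), with the upstand and strip where I expected. It sits at y≈+26 mm in the channel frame, so I'll correct to +18 and lower it until it is just above the strip.

Emit:
play_rows(deltas=[[[0.011,-0.005,-0.01],-0.018],[[0,0,-0.03],0],[[0,0,-0.03],0],[[0,0,-0.03],0],[[0,0,-0.015],0],[[0,0,0],0],[[0,0,0],0]])

```text
clock: 6.48
position: [0.4754, 0.234, 0.1994]
tcp_rot: [-0.152, 0.988, 0.004, -0.007]
force: [-0.4, 0.4, -2.3]
grip_width: 0.0141
```

```bash
python3 - <<'E'
from meas import *
im,L,s,m=run("c2")
a=(abs(L[...,0])<.09)&(L[...,1]<.06)&(L[...,1]>-.01)
for lo in np.arange(0.03,.26,.01):
    q=L[a&(L[...,2]>lo)&(L[...,2]<lo+.01)]
    if len(q)>8: print(round(lo,2),len(q),"x",np.percentile(q[:,0],[2,98]).round(3),"y",np.percentile(q[:,1],[5,50,95]).round(4))
E
```

```text
6.48 [0.4754 0.234  0.1994] jaw 107.46 F [-0.4  0.4 -2.3] w 0.01414431230105906
tcp in channel [-0.0045  0.0086  0.1944]
0.05 78 x [-0.074  0.067] y [-0.0007  0.0016  0.0042]
0.06 96 x [-0.078  0.068] y [-0.0014  0.0011  0.0035]
0.07 105 x [-0.075  0.069] y [-0.0008  0.0011  0.0032]
0.08 102 x [-0.076  0.069] y [-0.001   0.0011  0.0034]
0.09 112 x [-0.076  0.069] y [-0.0009  0.0011  0.0032]
0.1 106 x [-0.073  0.069] y [-0.0014  0.0008  0.0041]
0.11 108 x [-0.074  0.069] y [-0.0009  0.0011  0.0032]
0.12 123 x [-0.075  0.072] y [-0.0011  0.001   0.0032]
0.13 118 x [-0.073  0.072] y [-0.0011  0.0012  0.0039]
0.14 116 x [-0.075  0.071] y [-0.0018  0.0009  0.0031]
0.15 141 x [-0.074  0.072] y [-0.0011  0.001   0.003 ]
0.16 132 x [-0.072  0.073] y [-0.0014  0.0013  0.0034]
0.17 134 x [-0.073  0.073] y [-0.0008  0.0012  0.0031]
0.18 135 x [-0.073  0.073] y [-0.0011  0.0012  0.0035]
0.19 128 x [-0.072  0.074] y [-0.0011  0.0014  0.0037]
0.2 110 x [-0.073  0.074] y [-0.0014  0.0014  0.0042]
0.21 110 x [-0.072  0.074] y [-0.0049  0.0014  0.0041]
0.22 247 x [-0.07   0.073] y [-0.0003  0.0054  0.015 ]
0.23 31 x [-0.073  0.01 ] y [-0.0038  0.011   0.0258]
0.24 36 x [-0.012  0.011] y [-0.0089 -0.0012  0.0434]
0.25 16 x [0.007 0.011] y [0.0164 0.041  0.0507]
```

Emit:
play_rows(deltas=[[[0,0,-0.014],0.008],[[0,0,-0.01],0.008],[[0,0,0],0],[[-0.001,0.003,0],0],[[-0.001,0.003,0],0],[[-0.001,0.003,0],0],[[0,0,0],0]])

```text
clock: 7.12
position: [0.4762, 0.243, 0.1804]
tcp_rot: [-0.158, 0.987, 0.004, -0.003]
force: [-0.7, -0.3, -3.0]
grip_width: 0.0143
```

```bash
cat > m2.py <<'E'
from meas import *
def prof(tag,step=.02,lo0=.03,hi=.24):
    im,L,s,m=run(tag)
    a=(abs(L[...,0])<.12)&(L[...,1]<.06)&(L[...,1]>-.12)&~((L[...,1]<-.02)&(L[...,2]<.11))
    for lo in np.arange(lo0,hi,step):
        q=L[a&(L[...,2]>lo)&(L[...,2]<lo+step)]
        if len(q)>8: print(round(lo,3),len(q),"x",np.percentile(q[:,0],[2,98]).round(3),"y",np.percentile(q[:,1],[5,50,95]).round(4),"zmax",np.percentile(q[:,2],95).round(4))
E
python3 -c "from m2 import *;prof('c3')"
```

```text
7.12 [0.4762 0.243  0.1804] jaw 108.19 F [-0.7 -0.3 -3. ] w 0.01428476052698681
tcp in channel [-0.0009  0.017   0.1754]
0.03 101 x [-0.07   0.073] y [0.0076 0.0096 0.0117] zmax 0.0496
0.05 201 x [-0.072  0.073] y [0.0074 0.0093 0.0117] zmax 0.0692
0.07 210 x [-0.07   0.073] y [0.0075 0.0092 0.0116] zmax 0.0886
0.09 227 x [-0.071  0.075] y [0.0076 0.0094 0.0113] zmax 0.109
0.11 242 x [-0.071  0.076] y [0.0075 0.0094 0.0124] zmax 0.1285
0.13 255 x [-0.069  0.076] y [0.0076 0.0097 0.0122] zmax 0.1486
0.15 256 x [-0.069  0.077] y [0.0073 0.0095 0.0122] zmax 0.169
0.17 233 x [-0.069  0.077] y [0.0044 0.01   0.0124] zmax 0.188
0.19 361 x [-0.069  0.077] y [0.0003 0.0113 0.0229] zmax 0.2093
0.21 104 x [-0.068  0.045] y [-0.0177  0.0128  0.0432] zmax 0.2287
0.23 95 x [-0.008  0.018] y [-0.0332 -0.0018  0.0548] zmax 0.2483
```

Emit:
play_rows(deltas=[[[-0.001,0.003,-0.004],0],[[0,0,-0.004],0],[[0,0,0],0]])

```text
clock: 7.42
position: [0.4755, 0.2463, 0.1732]
tcp_rot: [-0.158, 0.987, 0.004, -0.002]
force: [-1.1, -3.1, 3.1]
grip_width: 0.0141
```

Emit:
play_rows(deltas=[[[0,0.001,0],0],[[0,0.001,0],0],[[0,0,0],0]])

```text
clock: 7.67
position: [0.4754, 0.2478, 0.1732]
tcp_rot: [-0.158, 0.987, 0.003, -0.002]
force: [-1.2, -2.4, 3.3]
grip_width: 0.0141
```

Emit:
play_rows(deltas=[[[0,0,-0.002],0],[[0,0,-0.002],0],[[0,0,0],0]])

```text
clock: 7.92
position: [0.4751, 0.2478, 0.1735]
tcp_rot: [-0.158, 0.987, 0.003, 0.0]
force: [0.4, 0.3, -3.0]
grip_width: 0.014
```

```bash
python3 -c "from m2 import *;prof('c4',.02,.01)"
```

```text
7.92 [0.4751 0.2478 0.1735] jaw 108.21 F [ 0.4  0.3 -3. ] w 0.014037421488901278
tcp in channel [-0.0004  0.0218  0.1685]
0.01 175 x [-0.117  0.119] y [0.0296 0.0355 0.0452] zmax 0.0239
0.03 181 x [-0.07   0.074] y [0.0128 0.0149 0.0166] zmax 0.0492
0.05 207 x [-0.07   0.075] y [0.0132 0.0147 0.017 ] zmax 0.0693
0.07 206 x [-0.069  0.076] y [0.0123 0.0145 0.0172] zmax 0.0892
0.09 230 x [-0.07   0.076] y [0.0124 0.0148 0.0174] zmax 0.1086
0.11 242 x [-0.069  0.076] y [0.0127 0.0146 0.0175] zmax 0.1291
0.13 255 x [-0.069  0.077] y [0.0128 0.0146 0.0173] zmax 0.149
0.15 248 x [-0.069  0.077] y [0.0125 0.015  0.0175] zmax 0.1689
0.17 232 x [-0.068  0.078] y [0.0023 0.0148 0.0176] zmax 0.1888
0.19 317 x [-0.069  0.077] y [0.0111 0.0181 0.0292] zmax 0.2042
0.21 76 x [-0.009  0.014] y [-0.0206  0.0041  0.0542] zmax 0.2283
0.23 97 x [-0.006  0.018] y [-0.0336  0.0034  0.0403] zmax 0.2488
```

Emit:
play_rows(deltas=[[[0,0,-0.004],0],[[0,0,-0.003],0],[[0,0,0],0]])

```text
clock: 8.22
position: [0.4751, 0.2481, 0.1732]
tcp_rot: [-0.159, 0.987, 0.004, 0.004]
force: [1.1, 0.3, -1.2]
grip_width: 0.014
```

The tool height of 0.173 matches the board standing on the channel floor, with its front face at y≈+30 mm against the strip. Next I'll open partway and tip it back.

Emit:
play_rows(deltas=[[[0,0,0],0],[[0,0,0],0],[[0,0,0],0],[[0,0,0],0],[[0,0,0],0],[[0,0,0],0]], hand=60)

```text
clock: 8.72
position: [0.4753, 0.2486, 0.1715]
tcp_rot: [-0.159, 0.987, 0.004, 0.003]
force: [-0.3, 0.6, 0.2]
grip_width: 0.0514
```

```bash
python3 -c "from m2 import *;prof('c5',.04,.03)"
```

```text
8.72 [0.4753 0.2486 0.1715] jaw 108.27 F [-0.3  0.6  0.2] w 0.051408393627491014
tcp in channel [-0.      0.0225  0.1665]
0.03 395 x [-0.07   0.075] y [0.0138 0.0157 0.018 ] zmax 0.0681
0.07 448 x [-0.07   0.076] y [0.0138 0.0155 0.0184] zmax 0.1078
0.11 469 x [-0.07   0.076] y [0.0137 0.0157 0.0186] zmax 0.1482
0.15 446 x [-0.069  0.076] y [-0.0082  0.0162  0.0489] zmax 0.1886
0.19 410 x [-0.07   0.074] y [-0.033   0.0186  0.0505] zmax 0.2245
0.23 261 x [-0.013  0.019] y [-0.0449 -0.0082  0.0418] zmax 0.2693
```

Emit:
play_rows(deltas=[[[0,0,0],0],[[0,0,0],0],[[0,0,0],0],[[0.002,-0.006,0],0],[[0.002,-0.006,0],0],[[0.002,-0.006,0],0],[[0.002,-0.006,0],0],[[0.002,-0.006,0],0],[[0.002,-0.006,0],0],[[0.002,-0.006,0],0],[[0,0,0],0]], hand=38)

```text
clock: 9.68
position: [0.4909, 0.2013, 0.1712]
tcp_rot: [-0.158, 0.987, 0.004, 0.003]
force: [0.5, -1.0, -0.5]
grip_width: 0.0322
```

```bash
python3 -c "from m2 import *;prof('c6',.02,.01)"
```

```text
9.68 [0.4909 0.2013 0.1712] jaw 108.23 F [ 0.5 -1.  -0.5] w 0.03221386059134065
tcp in channel [-1.000e-04 -2.730e-02  1.662e-01]
0.01 146 x [-0.117  0.118] y [0.0302 0.0354 0.0455] zmax 0.0237
0.05 78 x [-0.069  0.075] y [-0.0056 -0.0041  0.0026] zmax 0.0693
0.07 105 x [-0.07   0.075] y [-0.0119 -0.0091 -0.0053] zmax 0.0885
0.09 124 x [-0.069  0.075] y [-0.0182 -0.015  -0.0115] zmax 0.1094
0.11 121 x [-0.069  0.075] y [-0.0244 -0.021  -0.0174] zmax 0.1293
0.13 112 x [-0.069  0.075] y [-0.0306 -0.0273 -0.0238] zmax 0.149
0.15 105 x [-0.071  0.075] y [-0.0368 -0.0336 -0.0276] zmax 0.1693
0.17 178 x [-0.07   0.075] y [-0.0565 -0.0404 -0.0105] zmax 0.1895
0.19 245 x [-0.07   0.074] y [-0.0447 -0.0358 -0.0101] zmax 0.2044
0.21 92 x [-0.009  0.013] y [-0.0762 -0.0523  0.0179] zmax 0.2276
0.23 126 x [-0.009  0.017] y [-0.0865 -0.0511 -0.003 ] zmax 0.2495
```

Emit:
play_rows(deltas=[[[0.002,-0.006,0],0],[[0.002,-0.006,0],0],[[0.002,-0.006,0],0],[[0.001,-0.004,0],0],[[0.001,-0.003,0],0],[[0,0,0],0]])

```text
clock: 10.23
position: [0.4995, 0.1743, 0.1712]
tcp_rot: [-0.159, 0.987, 0.004, 0.003]
force: [-0.5, -0.0, 0.4]
grip_width: 0.0326
```

```bash
python3 -c "from m2 import *;prof('c7',.02,.01)"
```

```text
10.23 [0.4995 0.1743 0.1712] jaw 108.26 F [-0.5 -0.   0.4] w 0.03258456900009828
tcp in channel [-0.0005 -0.0556  0.1662]
0.01 144 x [0.054 0.12 ] y [0.0303 0.037  0.0452] zmax 0.0238
0.11 55 x [-0.069  0.075] y [-0.0405 -0.0367 -0.029 ] zmax 0.1283
0.13 56 x [-0.066  0.075] y [-0.0499 -0.0451 -0.0359] zmax 0.1491
0.15 58 x [-0.07   0.075] y [-0.059  -0.054  -0.0448] zmax 0.1694
0.17 311 x [-0.07   0.074] y [-0.0814 -0.0592 -0.0393] zmax 0.1891
0.19 54 x [-0.039  0.057] y [-0.0826 -0.0405 -0.0353] zmax 0.2087
0.21 88 x [-0.01   0.012] y [-0.1052 -0.08   -0.0132] zmax 0.2291
0.23 120 x [-0.009  0.016] y [-0.1147 -0.0799 -0.0175] zmax 0.2484
```

Emit:
play_rows(deltas=[[[0.001,-0.003,0],0],[[0.001,-0.003,0],0],[[0,0,0],0]])

```text
clock: 10.53
position: [0.501, 0.1695, 0.1711]
tcp_rot: [-0.159, 0.987, 0.006, 0.003]
force: [-1.1, 4.4, -0.2]
grip_width: 0.0324
```

Emit:
play_rows(deltas=[[[0.001,-0.002,0],0],[[0.001,-0.002,0],0],[[0,0,0],0]])

```text
clock: 10.78
position: [0.501, 0.1697, 0.1708]
tcp_rot: [-0.161, 0.987, 0.012, 0.002]
force: [-0.6, 2.9, 1.5]
grip_width: 0.0326
```

```bash
python3 -c "from m2 import *;prof('c8',.02,.01)"
```

```text
10.78 [0.501  0.1697 0.1708] jaw 108.54 F [-0.6  2.9  1.5] w 0.03264604902044874
tcp in channel [-0.0005 -0.0604  0.1658]
0.01 142 x [0.054 0.119] y [0.0306 0.0364 0.0452] zmax 0.0232
0.11 44 x [-0.006  0.075] y [-0.0419 -0.0371 -0.029 ] zmax 0.1292
0.13 48 x [-0.068  0.075] y [-0.0518 -0.0475 -0.0347] zmax 0.1497
0.15 50 x [-0.067  0.076] y [-0.0614 -0.0561 -0.0474] zmax 0.1691
0.17 325 x [-0.07   0.074] y [-0.0869 -0.0606 -0.0449] zmax 0.1876
0.19 41 x [0.001 0.011] y [-0.0875 -0.0453 -0.0395] zmax 0.2093
0.21 91 x [-0.01   0.012] y [-0.1099 -0.0845 -0.0196] zmax 0.2292
0.23 109 x [-0.007  0.016] y [-0.1184 -0.085  -0.039 ] zmax 0.2491
```

The back now bears on the upstand edge, with a light contact force. The tool reached y = -60 mm, as predicted for a 25° lean with the foot at the strip. I'll open and lift away.

Emit:
play_rows(deltas=[[[0,0,0],0],[[0,0,0],0],[[0,0,0],0],[[0,0,0],0],[[0,0,0],0],[[0,0,0.02],0],[[0,0,0.03],0],[[0,0,0.035],0],[[0,0,0.035],0],[[0,0,0.03],0],[[0,0,0],0]], hand=90)

```text
clock: 11.75
position: [0.4981, 0.168, 0.3257]
tcp_rot: [-0.161, 0.987, 0.01, -0.001]
force: [1.2, 0.3, 1.3]
grip_width: 0.0768
```

Emit:
play_rows(deltas=[[[-0.02,-0.035,0],0],[[-0.02,-0.035,0],0],[[-0.015,-0.035,0],0],[[0,-0.035,0],0],[[0,-0.03,0],0],[[0,0,0],0]])

```text
clock: 12.25
position: [0.4408, -0.0065, 0.3261]
tcp_rot: [-0.164, 0.986, 0.01, 0.001]
force: [-0.4, 0.5, -0.5]
grip_width: 0.0769
```

```bash
python3 - <<'E'
from m2 import *
prof('c9',.02,.01,.2)
im2=cams.grab_frame("side")[0]
a=cv2.imread("pics/c9.png")[50:320,180:480]
cv2.imwrite("pics/final.png",np.hstack([cv2.resize(a,(400,360)),cv2.resize(im2[100:370:,150:450,::-1],(400,360))]))
im,d,P,m=cloud("wrist");cv2.imwrite("pics/wf.png",im[...,::-1])
L=(P-C)@np.array([X,Y,[0,0,1]]).T;a=(abs(L[...,0])<.06)&(abs(L[...,1])<.12)
for lo in np.arange(0,.2,.02):
    q=L[a&(L[...,2]>lo)&(L[...,2]<lo+.02)]
    if len(q)>8:print("w",lo.round(2),len(q),np.percentile(q[:,1],[5,50,95]).round(4))
E
```

```text
12.25 [ 0.4408 -0.0065  0.3261] jaw 108.85 F [-0.4  0.5 -0.5] w 0.0768815761620326
tcp in channel [-0.1133 -0.2086  0.3211]
0.01 142 x [0.055 0.119] y [0.0304 0.0363 0.0466] zmax 0.0232
0.11 71 x [-0.066  0.075] y [-0.0419 -0.0371 -0.0316] zmax 0.1288
0.13 74 x [-0.069  0.075] y [-0.0511 -0.0465 -0.0392] zmax 0.1491
0.15 77 x [-0.066  0.075] y [-0.0605 -0.0564 -0.0498] zmax 0.1687
0.17 367 x [-0.07   0.075] y [-0.0656 -0.0608 -0.0534] zmax 0.1877
w 0.0 476 [-0.0595 -0.0589  0.0443]
w 0.02 480 [-0.0594 -0.0588  0.0429]
w 0.04 302 [-0.0594 -0.0588 -0.0583]
w 0.06 279 [-0.0602 -0.0593 -0.0194]
w 0.08 1147 [-0.0598 -0.0509 -0.0303]
w 0.1 718 [-0.0572 -0.0433 -0.0316]
w 0.12 43 [-0.0476 -0.0431 -0.0394]
w 0.14 36 [-0.0561 -0.0525 -0.0488]
w 0.16 60 [-0.0658 -0.0643 -0.0576]
w 0.18 821 [-0.0657 -0.0599 -0.0541]
```

View pics/final.png

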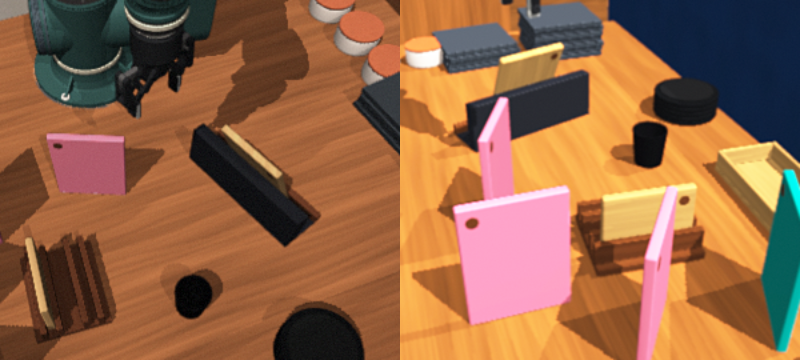

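The foot checks out. With the foot at the strip, the front top edge should be at (y -54.5, z 187.6) mm, and it measures about (-54, 188) mm. In the picture the board leans on the upstand at (255,155), the short board is still in the rack at (35,285), and the gripper is clear of everything.

```bash
python3 -c "
from h import *
print(arm.sense()['clock'],arm.sign_off())"
```

```text
the job is handed in; nothing more can be done
12.4 None
```

The tall board is now leaning in the ledge channel and released, and the job was handed in at 12.4 s. I lifted it out of the rack by its top edge and stood it in the channel with its front face against the strip. Then I opened the fingers and pushed its top back until it leaned on the upstand.

- **Lean and foot:** the board leans about 25°. Its front top edge measures about (y -54, z 188) mm in the channel frame. With the foot at the strip it should be at (-54.5, 187.6) mm.
- **Foot not seen directly:** the upstand hides the foot from the cameras, so that contact is inferred. Extending the back face down to the floor from sparse depth points put the foot 3–4 mm further towards the strip, which I put down to depth noise.
- **Position along the upstand:** the board spans x -70 to +75 mm, well inside the ledge's ±150 mm.
- **The rest of the scene:** the short board is still standing in the rack, and the pink and turquoise boards were not touched. The gripper is open and clear of everything.
- **Forces:** tool forces read between calls stayed under about 5 N.

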